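# Load the mixing cradle and set its hold-down screw

### The job

Load the mixing cradle: first stand the white adapter cup upright in the metal holder cup, then stand the green pot upright inside the adapter, both right down on the floor. Then turn the blue thumbscrew clockwise until it seats, back it off a quarter turn so that the clamp just eases, and finish while still gripping the thumbscrew there without letting go. Do not knock or shift the other things on the bench, and keep the adapter and the pot from tipping over.

Things in the scene. Friction and masses are not known exactly. Their poses are not given: they have to be found in the camera images.
- holder_floor (a point): inner floor centre of the fixed metal holder cup (the largest vessel: inner diameter 68 mm, outer 76 mm, its rim 33 mm above this point), on the grey cradle plate (110 x 235 x 12 mm, fixed to the bench, its place and yaw differ from run to run). This point is 17 mm above the bench. Its y axis points along the plate from the thumbscrew to the holder, z up; the thumbscrew's axis is at y = -120 mm, x = 0 in this frame.
- adapter_mid (a point): white open adapter cup, standing upright and empty: 60 mm across at the rim, 56 mm at the foot, 58 mm tall, walls 3 mm, floor 4 mm thick. The point is on its axis half-way up (29 mm above its underside), z up along its axis. It stands 25 mm proud of the holder's rim when home, so it can be held across the outside near its rim.
- adapter: the same adapter cup; origin at the centre of its underside.
- pot_mid (a point): green open mixing pot, standing upright and empty: 42 mm across at the rim, 38 mm at the foot, 72 mm tall, walls 2.5 mm. The point is on its axis half-way up (36 mm above its underside). Home in the adapter it stands on the adapter's 4 mm thick floor, 18 mm proud of the adapter's rim.
- pot: the same pot; origin at the centre of its underside.
- thumbscrew (a joint): angle of the blue thumbscrew in rad: 0 = screwed down, seated hard on its stop; grows as it is turned counter-clockwise seen from above (unscrewed). Clockwise tightens. It starts 1.2 to 2.4 rad open and turns stiffly (about 0.06 N m), staying where it is left. A quarter turn back from the seat is 1.57. The screw rises 0.8 mm per rad.
- wing_grip (a point): grip point of the thumbscrew's upright blue wing, on its vertical axis, 9 mm below the wing's top and 23 mm above the round disc (42 mm across) it stands on; about 57 to 59 mm above the bench. The wing is a bar 44 mm long along this frame's x, 13 mm thick along y, 32 mm tall; it turns with the screw. At joint 0 its x lies along the x of holder_floor.
- wing: the same wing; origin on the screw's axis at the wing's foot, x along the wing.
- jar: closed terracotta-coloured jar with a black lid, 52 mm across, 55 mm tall; origin at the centre of its underside. Bystander.
- model: plaster tooth model, 66 x 60 x 46 mm, on a black base plate; origin at the centre of its underside. Bystander.
- bottle: closed amber bottle with a black cap, 54 mm across, 120 mm tall; origin at the centre of its underside. Bystander.
- spatula: plaster spatula with a wooden handle, 170 mm long, lying along its own x. Bystander.
- waxblock: small blue block 50 x 35 x 22 mm; origin at the centre of its underside. Bystander.
- brush: bench brush, 180 mm long, lying along its own x. Bystander.
Mind the look-alikes: they are no part of the job. Leave any pink or red look-alike of the adapter alone.

How it is judged:
By the outcome, as a careful person would: the job done as asked, in the order asked, and still so for the second after the job is handed in, while the arm keeps its last pose, push and grip.
It also fails if it takes over 69 s, if anything falls off the work surface, if the arm or the gripper's body presses on something with over 40 N, if the wrist force passes 120 N, or if a joint passes its speed limit or range.

### The arm

A 6-joint arm with a two-finger parallel gripper is mounted at the origin on the work surface. World frame = base frame: x ahead of the robot, y to its left, z up, the work surface at z = 0. Lengths are in mm, angles in rad, forces in N, time in s.
With the tool pointing down it reaches from about 350 to 950 mm from the base axis. Payload 17.4 kg.
Tool frame: the origin (TCP) lies at the very end of the fingers, on their centre line; the grasp point (between the pads) lies r.hold_point_z behind it (r.hold_point_z is the distance from the TCP to the grasp point, in mm); x points along the fingers, y is the direction in which the jaws open and shut, and the axes are right-handed (so a half turn about x gives the same grasp; the last joint's range is limited). The gripper opens to 93 mm and grips with 3 to 60 N. Pads are 15 mm wide; open, the fingers measure 128 mm over their backs; the gripper's body (75 mm by 188 mm) begins 65 mm behind the grasp point.
Start: joints at [-1.292, 0.116, 1.442, -0, 1.584, -0.038], TCP at [210.272, -641.419, 218.646] pointing down, gripper open.
Joint ranges: [-2.83, 2.83], [-0.83, 2.19], [0.07, 2.5], [-1.14, 4.28], [0.01, 3], [-2.97, 2.97]. Speed limits (rad/s): [1.89, 1.89, 2.22, 3.14, 3.14, 3.14].

### API

Orientations are given as a rotation vector (axis times angle).
In Python, from rig import r gives the robot as it stands.
- The arm moves only by the tool play_rows, never from a script. Its argument "deltas" is text: rows parted by semicolons, each of 5 numbers parted by spaces: the opening, from 0 (shut) to 1 (fully open), then the shift along the tool's x, y, z in m, then the turn about the tool's x in rad. In form: gripper dx dy dz turn; .... A call has 1 to 8 rows; each row shifts and turns the commanded pose from where the row before left it, along the tool's axes as they then stand; what a row does not reach is not made up. A row lasts 1/12 s, in which the tool goes at most 41.7 mm and 7.16 degrees, less where a joint would pass 70% of its speed; a pose out of reach is approached as far as the arm can. A call with a gripper value outside its range is refused whole. The fingers move at their own pace and stop on an object; the grip force is fixed at half the most. Time passes only in rows, so rows that do not move let the fingers close. It gives the time, the measured TCP pose, the force and the opening at its end, in the units of the state.
- r.read_state(): the state, without advancing time (a new reading comes with each control period).
- r.get_image(name): name is "side" or "top" or "wrist"; returns the picture (420x560x3 uint8, blue, green, red); there is no depth.
- r.camera_model(name): a dict with "fx", "fy", "cx", "cy" (pixels), "rvec" (rotation vector, rad) and "tvec" (3), from world to camera coordinates, as OpenCV has them. Camera axes: x right, y down, z forward; pixel columns grow to the right and rows downward; lengths in mm; the calibration is good to about 2 mm. The wrist camera is an equidistant fisheye: a pixel r from the principal point sees the ray r / f radians off the axis. A picture is of the moment at which its call begins: read the wrist's pose just before it. camera_model takes no time and is no camera call; for the wrist camera it gives the pose at the moment of the call.
- r.sign_off(): hands the job in, once; it reports no verdict.
Trained networks look in the newest picture that a camera, given by its name, has taken for a name from the list of things; names that differ only in an ending like _2 or _b are one class to them, and where a whole thing is asked for, a point or a joint stands for the part that bears it (a point fixed in the world has none). Each returns a list of dicts, best first, with "score" (0 to 1); they miss things now and then, are a little off and sometimes report something else, mostly with a low value. They report only what shows in the picture. A call takes as long as a camera call. They do not tell look-alikes from the thing itself.
- r.find_in(name, camera): "point" ([x, y, z] in mm, in the coordinates of the camera as it stood for that picture, good to about 4 mm: the middle of the surface that is visible of it).
- r.masks_of(name, camera): "pixels" (420x560 bool, what is visible of it).
- r.tip_of(name, camera): "point" ([x, y, z] in mm, in the coordinates of the camera as it stood for that picture, good to about 4 mm: a listed point, or the origin of a listed thing).
The state is a dict: "clock": time; "q": joint angles; "qd": joint speeds; "tau": joint torques, N m; "position": TCP position; "tool_rot": TCP orientation; "wrist_force": force on the tool from outside, world axes, zero at the start; "torque": the same for the moment, N m; "gripper_width": finger opening in mm.
Only numpy, scipy, OpenCV 4.12 (cv2) and the standard library are available. Lean on these libraries where they do the work, as an engineer would, in place of code of your own. Each camera call takes 0.05 s, during which the arm holds its last target.

## Working session

There is one attempt and no reset: what is moved stays moved. The work goes in short steps, Python scripts to look and compute and a tool call to move; the robot and the scene stay as the last step left them, time stands still between calls to the robot, and variables do not carry over. Pictures are saved under pics/ and viewed, and the job is handed in when it is done.

Besides the shell and the picture viewer there is one more tool, called after ">>>" in YAML: its name, and indented under it one key for each argument. play_rows: Moves the arm, as the interface text tells. Its arguments: {"type":"object","properties":{"deltas":{"type":"string"}},"required":["deltas"]}

```bash
mkdir -p pics; ls
python3 - <<'E'
from rig import r
import cv2
s=r.read_state(); print(s, r.hold_point_z)
for n in("top","side","wrist"):
    cv2.imwrite(f"pics/{n}0.png",r.get_image(n)); print(n,r.camera_model(n))
E
```

```text
pics
{'clock': 0.0, 'q': array([-1.29176901e+00,  1.16441225e-01,  1.44227526e+00, -3.95303081e-05,
        1.58399319e+00, -3.77722553e-02]), 'qd': array([-0.00131369, -0.00038737, -0.00048589,  0.00145486, -0.00022612,
        0.00229352]), 'tau': array([ 3.15039943e-03, -7.21273398e+01, -6.22601008e+01,  7.81944115e-02,
        2.39984243e-02, -1.05770048e-04]), 'position': array([ 210.22050499, -641.20783877,  217.92915654]), 'tool_rot': array([ 2.05061799,  0.32873643, -2.05097864]), 'wrist_force': array([ 0.4245082 ,  0.08453212, -0.34668289]), 'torque': array([-0.01858467,  0.01853863, -0.02672723]), 'gripper_width': 93.05024753223384} 18.8
top {'fx': 396.0047980575398, 'fy': 396.0047980575398, 'cx': 273.44801742712656, 'cy': 214.07931123633705, 'rvec': array([ 2.13993413, -2.15042369,  0.10964178]), 'tvec': array([ -19.45597107,  587.91823462, 1085.28254184])}
side {'fx': 513.1810377693835, 'fy': 513.1810377693835, 'cx': 283.73783945403375, 'cy': 205.61433652305305, 'rvec': array([ 0.39402983, -2.8018545 ,  1.14780876]), 'tvec': array([ 568.07165132,  207.30241713, 1258.97379264])}
wrist {'fx': 325.19226210127806, 'fy': 325.19226210127806, 'cx': 271.75108895488324, 'cy': 209.63514296141858, 'rvec': array([-2.33608821,  1.69412454,  0.26134548]), 'tvec': array([-675.2945811 ,  -33.63482108,  391.60643686])}
```

View pics/top0.png

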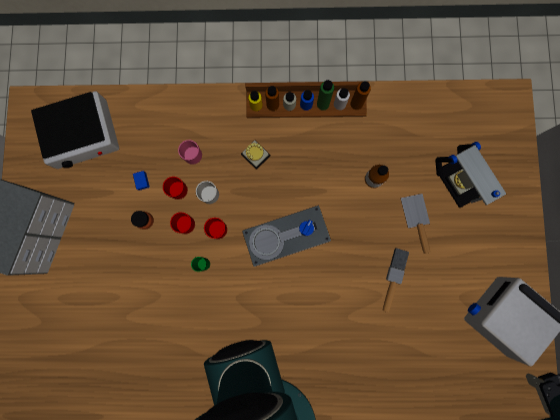

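View pics/side0.png

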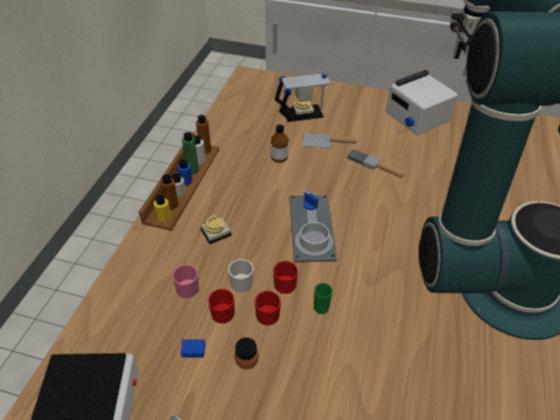

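View pics/wrist0.png

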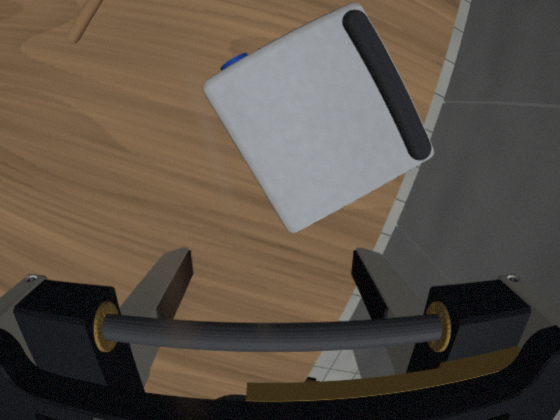

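```bash
cat > h.py <<'E'
from rig import r
import cv2, numpy as np
from scipy.spatial.transform import Rotation as R
def cam(n):
    m=r.camera_model(n); return m,R.from_rotvec(m['rvec']).as_matrix(),np.array(m['tvec'])
def c2w(n,p,M=None):
    m,Rm,t=M or cam(n); return Rm.T@(np.array(p)-t)
def proj(n,P,M=None):
    m,Rm,t=M or cam(n); P=np.atleast_2d(P); c=P@Rm.T+t
    if n=='wrist':
        rho=np.hypot(c[:,0],c[:,1]); th=np.arctan2(rho,c[:,2]); k=th/np.maximum(rho,1e-9)
    else: k=1/c[:,2]
    return np.c_[m['fx']*c[:,0]*k+m['cx'],m['fy']*c[:,1]*k+m['cy']]
def rays(n,px,M=None):
    m,Rm,t=M or cam(n); px=np.atleast_2d(px).astype(float); a=(px-[m['cx'],m['cy']])/[m['fx'],m['fy']]
    if n=='wrist':
        th=np.hypot(a[:,0],a[:,1]); s=np.sin(th)/np.maximum(th,1e-9); d=np.c_[a[:,0]*s,a[:,1]*s,np.cos(th)]
    else: d=np.c_[a,np.ones(len(a))]
    return -Rm.T@t, d@Rm   # origin, dirs world
def onz(n,px,z,M=None):
    o,d=rays(n,px,M); return o+d*((z-o[2])/d[:,2])[:,None]
def tool():
    s=r.read_state(); return s['position'],R.from_rotvec(s['tool_rot']).as_matrix(),s
E
python3 - <<'E'
from h import *
np.set_printoptions(precision=1,suppress=True)
for n in("top","side"):
    r.get_image(n); 
    for k in("holder_floor","adapter_mid","pot_mid","wing_grip","jar","waxblock"):
        for d in r.tip_of(k,n)[:6]:
            w=c2w(n,d['point']); print(n,k,round(d['score'],2),w,proj(n,w))
print(tool()[:2], r.read_state()['clock'])
M=cam('wrist');p,T,s=tool();print("cam in tool",T.T@(-M[1].T@M[2]-p), T.T@M[1].T)
E
```

```text
top holder_floor 0.63 [649.7 170.9  31.3] [[206.3 193.4]]
top holder_floor 0.62 [508.   -1.9  13.3] [[266.6 242.8]]
top holder_floor 0.19 [449.3 183.2  32.1] [[200.6 263.6]]
top adapter_mid 0.96 [547.6 141.5  26.7] [[216.2 228.9]]
top adapter_mid 0.81 [771.1 219.   26.5] [[191. 153.]]
top adapter_mid 0.8 [567.3 238.6  30.8] [[182.3 222.1]]
top adapter_mid 0.58 [650.  168.2  28.4] [[207.4 193.5]]
top adapter_mid 0.57 [666.5 263.5  26.3] [[175.  188.3]]
top adapter_mid 0.28 [ 562.3 -436.4    1.7] [[417.1 223.5]]
top pot_mid 0.69 [ 563.7 -437.4   -0.8] [[417.1 223.1]]
top pot_mid 0.49 [449.8 185.1  34.1] [[199.8 263.4]]
top wing_grip 0.65 [453.6 187.1  36.4] [[199. 262.]]
top wing_grip 0.53 [ 550.2 -111.4   59.3] [[305.5 226.4]]
top jar 0.63 [575.3 356.2  -3. ] [[145.6 220.8]]
top jar 0.62 [771.1  28.4  -4.8] [[256.7 155.3]]
top jar 0.52 [ 400.1 -356.3   -2. ] [[391.1 280.4]]
top waxblock 0.53 [690.6 373.   -1.5] [[141.3 182.4]]
side adapter_mid 0.86 [652.9 166.8  25.3] [[240.4 276.2]]
side adapter_mid 0.82 [563.2 238.6  30.9] [[267.1 308. ]]
side adapter_mid 0.75 [770.3 219.9  28.9] [[186.5 281.4]]
side adapter_mid 0.69 [544.4 140.9  28.7] [[286.4 277.2]]
side adapter_mid 0.68 [661.1 262.7  32.7] [[223.2 306. ]]
side pot_mid 0.9 [449.8 186.8  33.1] [[320.5 300.8]]
side pot_mid 0.66 [769.8  31.6   2.6] [[215.8 232. ]]
side pot_mid 0.64 [ 399.1 -361.6    2.3] [[375.5 165.5]]
side wing_grip 0.55 [ 550.2 -116.7   58.2] [[309.8 196.3]]
side jar 0.79 [577.8 356.3   2. ] [[245.1 358.1]]
side jar 0.64 [652.5 166.5   2.9] [[241.  281.6]]
side waxblock 0.86 [693.5 367.8   0.3] [[193.7 349.6]]
side waxblock 0.59 [ 398.7 -360.2    2.9] [[375.6 165.6]]
(array([ 210.3, -641.4,  218.6]), array([[ 0. ,  0.3, -1. ],
       [-0. , -1. , -0.3],
       [-1. ,  0. , -0. ]])) 0.85
cam in tool [-164.3    1.2  -84.1] [[ 0.  -0.3  1. ]
 [ 1.  -0.  -0. ]
 [ 0.   1.   0.3]]
```

Run:
```python
import cv2
a=cv2.imread('pics/top0.png')[120:290,120:340];cv2.imwrite('pics/topc.png',cv2.resize(a,None,fx=3.6,fy=3.5,interpolation=2))
a=cv2.imread('pics/side0.png')[180:370,160:350];cv2.imwrite('pics/sidec.png',cv2.resize(a,(600,600),interpolation=2))
```

```text
(no output)
```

View pics/topc.png

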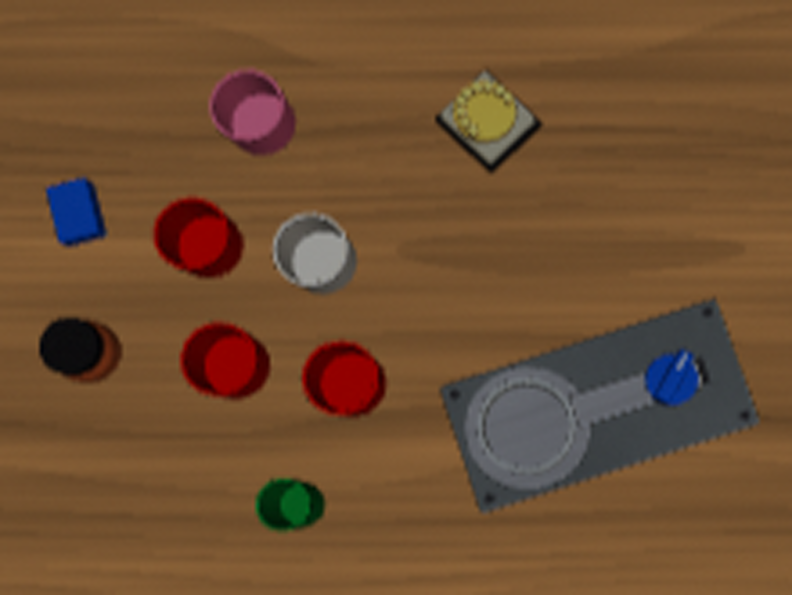

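View pics/sidec.png

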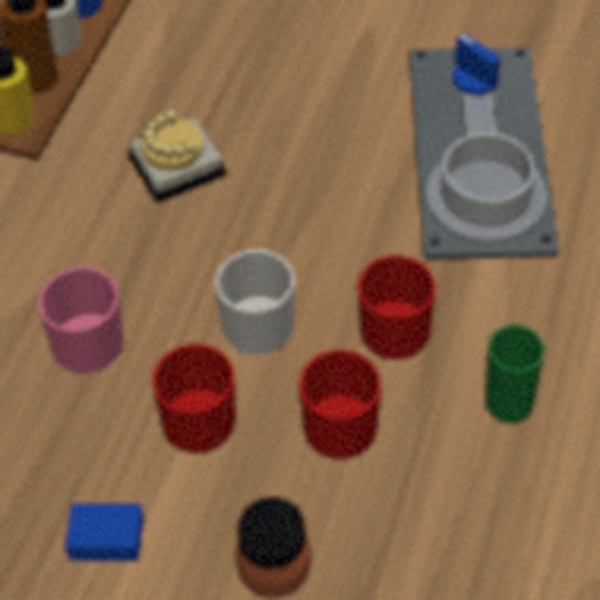

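```bash
cat >> h.py <<'E'
def plan(tx,ty,tz,jaw=None):
    """jaw az in deg; prints turn (rad about tool x), then deltas in post-turn frame"""
    p,T,s=tool(); az=np.degrees(np.arctan2(T[1,1],T[0,1]))
    turn=0
    if jaw is not None:
        turn=-np.radians((jaw-az+180)%360-180)
    T2=T@R.from_rotvec([turn,0,0]).as_matrix()
    d=np.array([tx,ty,tz])-p
    print("t",s['clock'],"p",p.round(1),"az",az.round(1),"xdir",T[:,0].round(4),"w",s['gripper_width'].round(1),"q",s['q'].round(2))
    print("turn",round(turn,4),"pre-turn d",(T.T@d).round(1),"post-turn d",(T2.T@d).round(1))
E
python3 -c "
from h import *
plan(651,168,260,48)"
```

```text
Traceback (most recent call last):
  File "h.py", line 32, in plan
    print("t",s['clock'],"p",p.round(1),"az",az.round(1),"xdir",T[:,0].round(4),"w",s['gripper_width'].round(1),"q",s['q'].round(2))
                                                                                    ^^^^^^^^^^^^^^^^^^^^^^^^
AttributeError: 'float' object has no attribute 'round'
```

```bash
sed -i "s/s\['gripper_width'\].round(1)/round(s['gripper_width'],1)/" h.py; python3 -c "
from h import *
plan(651,168,300,48)"
```

```text
t 0.85 p [ 210.3 -641.4  218.6] az -71.8 xdir [ 0. -0. -1.] w 92.7 q [-1.29  0.12  1.44  0.    1.58 -0.04]
turn -2.0918 pre-turn d [ -81.4 -631.8 -670.9] post-turn d [ -81.4  896.4 -214.1]
```

>>> play_rows:
  deltas: "1 -0.01 0 0 -0.123;1 -0.01 0 0 -0.123;1 -0.01 0 0 -0.123;1 -0.01 0 0 -0.123;1 -0.01 0 0 -0.123;1 -0.01 0 0 -0.123;1 -0.01 0 0 -0.123;1 -0.01 0 0 -0.123"

```text
clock: 1.52
position: [210.3, -641.4, 299.2]
tool_rot: [1.401, 1.073, -1.401]
wrist_force: [0.5, -0.3, 0.5]
gripper_width: 92.9
```

>>> play_rows:
  deltas: "1 0 0 0 -0.123;1 0 0 0 -0.123;1 0 0 0 -0.123;1 0 0 0 -0.123;1 0 0 0 -0.123;1 0 0 0 -0.123;1 0 0 0 -0.123;1 0 0 0 -0.123"

```text
clock: 2.18
position: [210.3, -641.4, 298.6]
tool_rot: [0.664, 1.467, -0.664]
wrist_force: [-0.6, 0.1, -0.1]
gripper_width: 93.0
```

```bash
python3 -c "
from h import *
plan(651,168,300,48)"
```

```text
t 2.1833 p [ 210.3 -641.4  298.6] az 41.3 xdir [ 0.  0. -1.] w 93.0 q [-1.29  0.11  1.32  0.    1.71 -2.01]
turn -0.1176 pre-turn d [  -1.3  865.1 -317.8] post-turn d [  -1.3  896.4 -214.1]
```

>>> play_rows:
  deltas: "1 0 0.036 -0.0132 0;1 0 0.036 -0.0132 0;1 0 0.036 -0.0132 0;1 0 0.036 -0.0132 0;1 0 0.036 -0.0132 0;1 0 0.036 -0.0132 0;1 0 0.036 -0.0132 0;1 0 0.036 -0.0132 0"

```text
clock: 2.85
position: [359.2, -371.3, 298.8]
tool_rot: [0.669, 1.465, -0.67]
wrist_force: [-0.0, 0.1, -0.1]
gripper_width: 92.8
```

>>> play_rows:
  deltas: "1 0 0.036 -0.0132 0;1 0 0.036 -0.0132 0;1 0 0.036 -0.0132 0;1 0 0.036 -0.0132 0;1 0 0.036 -0.0132 0;1 0 0.036 -0.0132 0;1 0 0.036 -0.0132 0;1 0 0.036 -0.0132 0"

```text
clock: 3.52
position: [507.8, -102.7, 299.0]
tool_rot: [0.669, 1.464, -0.669]
wrist_force: [0.1, -0.3, -1.0]
gripper_width: 93.0
```

>>> play_rows:
  deltas: "1 0 0.036 -0.0132 0;1 0 0.036 -0.0132 0;1 0 0.036 -0.0132 0;1 0 0.036 -0.0132 0;1 0 0.036 -0.0132 0;1 0 0.036 -0.0132 0;1 0 0.036 -0.0132 0;1 0 0 0 0"

```text
clock: 4.18
position: [638.8, 135.2, 297.1]
tool_rot: [0.667, 1.468, -0.667]
wrist_force: [-1.2, -0.5, -0.3]
gripper_width: 93.4
```

```bash
python3 -c "
from h import *
plan(651,168,300,48)
M=cam('wrist');im=r.get_image('wrist')
for P in ([651,168,58],[545,141,58],[508,-2,50],[664,263,58]): print(P,proj('wrist',P,M))
for k in('adapter_mid','holder_floor','pot_mid','wing_grip'):
  for d in r.tip_of(k,'wrist')[:6]:
    w=c2w('wrist',d['point'],M); print(k,round(d['score'],2),w.round(1),proj('wrist',w,M).round(0))
cv2.imwrite('pics/w1.png',im)"
```

```text
t 4.1833 p [638.8 135.2 297.1] az 41.1 xdir [-1.6e-03  9.0e-04 -1.0e+00] w 93.4 q [ 0.17  0.06  1.38  0.    1.71 -0.55]
turn -0.1203 pre-turn d [ -2.9  30.8 -16.7] post-turn d [ -2.9  32.6 -12.9]
[651, 168, 58] [[296.32963204 164.15265439]]
[545, 141, 58] [[217.82375321 125.61219331]]
[508, -2, 50] [[135.39725294 190.35212091]]
[664, 263, 58] [[354.21439215 115.68797209]]
adapter_mid 0.82 [653.9 165.4  31.4] [[295. 164.]]
adapter_mid 0.8 [773.1 218.   25.6] [[380. 191.]]
adapter_mid 0.77 [668.2 258.   26.6] [[348. 120.]]
adapter_mid 0.67 [547.7 144.   24.3] [[225. 124.]]
adapter_mid 0.6 [565.6 235.4  26.1] [[280.  81.]]
holder_floor 0.87 [510.6  -3.   10.7] [[146. 186.]]
pot_mid 0.71 [445.6 182.4  29.8] [[185.  56.]]
pot_mid 0.16 [ 399.8 -359.5   -3.1] [[ 28. 281.]]
wing_grip 0.67 [ 545.2 -116.3   57. ] [[116. 263.]]
```

View pics/w1.png

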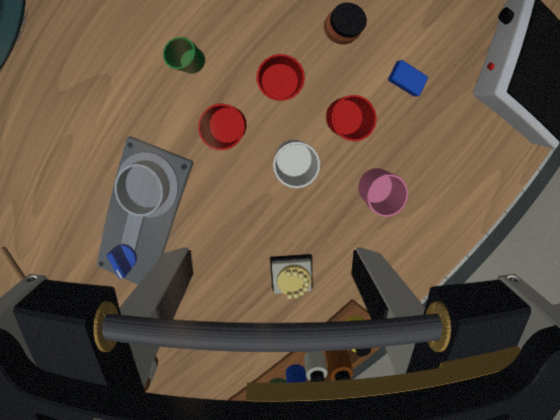

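```bash
cat >> h.py <<'E'
from scipy.optimize import minimize
def sil(n,x,y,z0,h,rt,rb,M,S=4):
    t=np.linspace(0,2*np.pi,60)
    P=np.r_[np.c_[x+rt*np.cos(t),y+rt*np.sin(t),0*t+z0+h],np.c_[x+rb*np.cos(t),y+rb*np.sin(t),0*t+z0]]
    px=proj(n,P,M); hull=cv2.convexHull(px.astype(np.float32))
    im=np.zeros((420*S,560*S),np.uint8); cv2.fillPoly(im,[np.round(((hull+.5)*S-.5)*16).astype(np.int32)],255,shift=4)
    return cv2.resize(im,(560,420),interpolation=cv2.INTER_AREA)/255.
def fitsil(n,mask,x,y,z0,h,rt,rb,M):
    m=mask.astype(float)
    f=lambda v: np.abs(sil(n,v[0],v[1],z0,h,rt,rb,M)-m).sum()
    o=minimize(f,[x,y],method='Nelder-Mead',options=dict(initial_simplex=[[x,y],[x+6,y],[x,y+6]],xatol=.1,fatol=.05))
    return o.x,o.fun,m.sum()
E
python3 - <<'E'
from h import *
for n in('wrist','side','top'):
  M=cam(n); im=r.get_image(n); cv2.imwrite(f'pics/{n}2.png',im)
  for k,z0,h,rt,rb,x,y in(('adapter',0,58,30,28,652,167),('pot',0,72,21,19,449,184)):
    for d in r.masks_of(k,n):
      m=d['pixels']; v,u=np.nonzero(m); c=np.array([u.mean(),v.mean()]); e=proj(n,[x,y,h/2],M)[0]
      if np.hypot(*(c-e))<15:
        print(n,k,round(d['score'],2),c.round(1),fitsil(n,m,x,y,z0,h,rt,rb,M)); break
E
```

```text
wrist adapter 0.85 [299.3 160.6] (array([651.47894594, 167.32195185]), np.float64(133.9764705882353), np.float64(1692.0))
wrist pot 0.62 [186.8  52.6] (array([449.29051256, 181.99495792]), np.float64(68.04705882352941), np.float64(1124.0))
side adapter 0.87 [240.1 274.8] (array([653.8918457 , 167.96057129]), np.float64(75.15686274509804), np.float64(652.0))
side pot 0.79 [321.3 297.5] (array([449.64508057, 181.46298218]), np.float64(23.34901960784314), np.float64(524.0))
```

```bash
python3 -c "
from h import *
plan(652,167.5,120)"
```

```text
t 4.8833 p [637.2 130.  298.8] az 40.9 xdir [ 2.e-04  0.e+00 -1.e+00] w 93.0 q [ 0.16  0.05  1.38 -0.    1.71 -0.55]
turn 0 pre-turn d [178.8  35.7 -18.6] post-turn d [178.8  35.7 -18.6]
```

>>> play_rows:
  deltas: "1 0.02 0.018 -0.009 0;1 0.02 0.018 -0.01 0;1 0.03 0 0 0;1 0.03 0 0 0;1 0.03 0 0 0;1 0.03 0 0 0;1 0.019 0 0 0;1 0 0 0 0"

```text
clock: 5.55
position: [650.1, 167.8, 114.7]
tool_rot: [0.667, 1.47, -0.673]
wrist_force: [-0.5, 0.0, -0.8]
gripper_width: 93.0
```

Run:
```python
from h import *
plan(652,167.5,37)
M=cam('wrist');im=r.get_image('wrist')
for d in r.masks_of('adapter','wrist'):
      m=d['pixels']; v,u=np.nonzero(m); c=np.array([u.mean(),v.mean()]); e=proj('wrist',[652,167,29],M)[0]
      if np.hypot(*(c-e))<40:
        print(round(d['score'],2),c.round(1),f:=fitsil('wrist',m,652,167.5,0,58,30,28,M)); break
t=np.linspace(0,6.283,80)
for z,rr,col in((58,30,(0,255,0)),(0,28,(0,255,255))):
  px=proj('wrist',np.c_[652+rr*np.cos(t),167.5+rr*np.sin(t),0*t+z],M)
  cv2.polylines(im,[px.round().astype(np.int32)],True,col,1)
cv2.imwrite('pics/w3.png',im)
```

```text
t 5.55 p [650.1 167.8 114.7] az 40.9 xdir [-0.0063 -0.0013 -1.    ] w 93.0 q [ 0.21  0.16  1.57  0.    1.42 -0.5 ]
turn 0 pre-turn d [77.7  1.6  1.7] post-turn d [77.7  1.6  1.7]
0.61 [273.3 222.1] (array([651.33936964, 167.54820549]), np.float64(143.79607843137254), np.float64(5571.0))
```

View pics/w3.png

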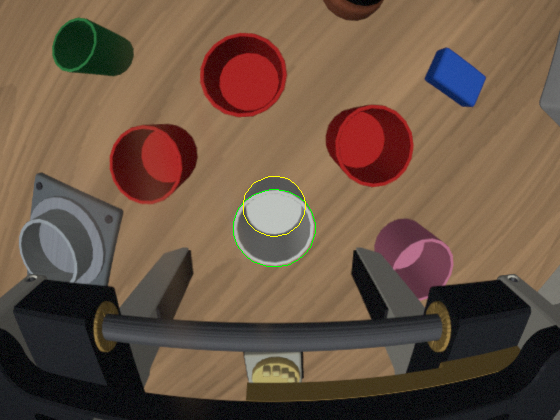

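>>> play_rows:
  deltas: "1 0.02 0 0 0;1 0.02 0 0 0;1 0.02 0 0 0;1 0.012 0 0 0;1 0.003 0 0 0;1 0 0 0 0;1 0 0 0 0"

```text
clock: 6.23
position: [652.7, 168.4, 46.4]
tool_rot: [0.67, 1.464, -0.668]
wrist_force: [0.8, 0.1, -0.1]
gripper_width: 93.1
```

Run:
```python
from h import *
plan(651.6,167.5,37)
```

```text
t 6.2333 p [652.7 168.4  46.4] az 40.9 xdir [ 1.8e-03  4.0e-04 -1.0e+00] w 93.1 q [ 0.21  0.21  1.62  0.    1.31 -0.5 ]
turn 0 pre-turn d [ 9.4 -1.4 -0.1] post-turn d [ 9.4 -1.4 -0.1]
```

>>> play_rows:
  deltas: "1 0.009 -0.001 0 0;1 0 0 0 0;0 0 0 0 0;0 0 0 0 0;0 0 0 0 0;0 0 0 0 0;0 0 0 0 0;0 0 0 0 0"

```text
clock: 6.9
position: [651.3, 167.6, 35.8]
tool_rot: [0.669, 1.465, -0.669]
wrist_force: [0.2, -0.0, 0.6]
gripper_width: 59.7
```

>>> play_rows:
  deltas: "0 0 0 0 0;0 0 0 0 0;0 0 0 0 0;0 0 0 0 0"

```text
clock: 7.23
position: [651.3, 167.6, 35.8]
tool_rot: [0.669, 1.465, -0.669]
wrist_force: [-0.4, -0.0, 1.4]
gripper_width: 59.7
```

>>> play_rows:
  deltas: "0 -0.01 0 0 0;0 -0.02 0 0 0;0 -0.03 0 0 0;0 -0.03 0 0 0;0 -0.03 0 0 0;0 0 0 0 0"

```text
clock: 7.73
position: [653.0, 167.9, 163.4]
tool_rot: [0.672, 1.459, -0.665]
wrist_force: [0.7, 0.1, -0.9]
gripper_width: 59.4
```

Run:
```python
from h import *
plan(590,100,160)
```

```text
t 7.7333 p [653.  167.9 163.4] az 40.9 xdir [ 0.008   0.0017 -1.    ] w 59.4 q [ 0.21  0.13  1.52 -0.    1.49 -0.5 ]
turn 0 pre-turn d [  2.7 -92.1  10. ] post-turn d [  2.7 -92.1  10. ]
```

>>> play_rows:
  deltas: "0 0 -0.02 0.002 0;0 0 -0.025 0.003 0;0 0 -0.025 0.003 0;0 0 -0.02 0.002 0;0 0 0 0 0;0 0 0 0 0"

```text
clock: 8.23
position: [589.5, 100.6, 156.3]
tool_rot: [0.67, 1.464, -0.669]
wrist_force: [0.1, 0.1, -1.3]
gripper_width: 59.8
```

Run:
```python
from h import *
plan(508,-2,160)
M=cam('wrist');im=r.get_image('wrist');np.savez('m4',*[M[1],M[2]])
cv2.imwrite('pics/w4.png',im)
for k in('holder_floor','wing_grip','wing'):
  for d in r.tip_of(k,'wrist')[:3]:
    w=c2w('wrist',d['point'],M); print(k,round(d['score'],2),w.round(1),proj('wrist',w,M).round(0))
```

```text
t 8.2333 p [589.5 100.6 156.3] az 40.9 xdir [ 8.e-04  2.e-04 -1.e+00] w 59.8 q [ 0.13 -0.03  1.69  0.    1.48 -0.59]
turn 0 pre-turn d [  -3.8 -128.8   24.3] post-turn d [  -3.8 -128.8   24.3]
holder_floor 0.66 [512.   -3.4  14.3] [[151. 223.]]
wing_grip 0.66 [595.3  95.4 148.4] [[274. 268.]]
```

View pics/w4.png

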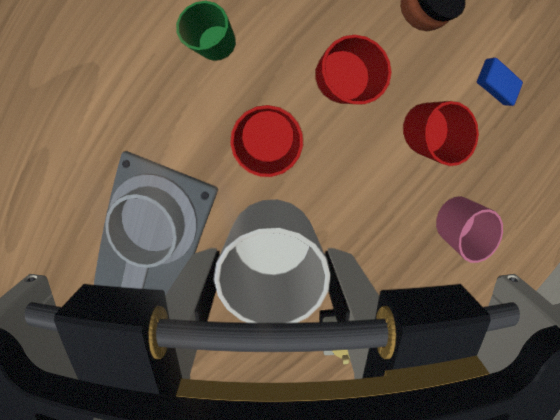

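```bash
cat >> h.py <<'E'
from scipy.ndimage import map_coordinates
def circ(x,y,z,rr,N=120):
    t=np.linspace(0,2*np.pi,N,endpoint=False); return np.c_[x+rr*np.cos(t),y+rr*np.sin(t),0*t+z]
def grad(im):
    g=cv2.GaussianBlur(im,(0,0),1).astype(float).mean(2); return np.hypot(cv2.Sobel(g,-1,1,0),cv2.Sobel(g,-1,0,1))
def fitcirc(n,im,M,x,y,spec,rng=8,ok=lambda px:True):
    G=grad(im); best=[]
    for dx in np.arange(-rng,rng+.1,.5):
        for dy in np.arange(-rng,rng+.1,.5):
            s=0
            for z,rr in spec:
                px=proj(n,circ(x+dx,y+dy,z,rr),M); s+=np.minimum(map_coordinates(G,px.T[::-1],order=1),150).mean()
            best.append((s,x+dx,y+dy))
    best.sort(reverse=True); return best
E
python3 - <<'E'
from h import *
im=cv2.imread('pics/w4.png'); M=cam('wrist'); z=np.load('m4.npz'); M=(M[0],z['arr_0'],z['arr_1'])
for spec in([(50,38)],[(50,34)],[(50,38),(50,34)],[(50,38),(50,34),(17,38)]):
  b=fitcirc('wrist',im,M,510,-3,spec); print(spec,np.round(b[:3],1).tolist(), np.mean(b[:8],0)[1:])
# also top & side initial
for n in('top','side'):
  b=fitcirc(n,cv2.imread(f'pics/{n}0.png'),cam(n),510,-3,[(50,38),(50,34)]); print(n,np.mean(b[:8],0)[1:])
b=fitcirc('wrist',im,M,510,-3,[(50,38),(50,34)]);_,x,y=np.mean(b[:8],0)
for z,rr in((50,38),(50,34),(17,34)):
  cv2.polylines(im,[(proj('wrist',circ(x,y,z,rr),M)*8).round().astype(np.int32)],True,(0,255,0),1,shift=3)
cv2.imwrite('pics/w4c.png',cv2.resize(im[140:290,80:230],(600,600),interpolation=2))
E
```

```text
[(50, 38)] [[89.9, 510.5, -0.5], [89.0, 510.0, -0.5], [88.8, 510.5, 0.0]] [ 5.10375e+02 -3.75000e-01]
[(50, 34)] [[99.4, 510.5, 2.5], [98.7, 510.5, 3.0], [98.3, 510.5, 2.0]] [510.4375   2.375 ]
[(50, 38), (50, 34)] [[184.4, 510.0, 0.0], [183.0, 510.5, 0.0], [180.2, 510.0, 0.5]] [510.25   0.  ]
[(50, 38), (50, 34), (17, 38)] [[247.3, 510.0, 0.0], [244.8, 510.0, -0.5], [244.7, 510.5, 0.0]] [ 5.100625e+02 -6.250000e-02]
top [515.75     2.5625]
side [510.0625   3.5625]
```

View pics/w4c.png

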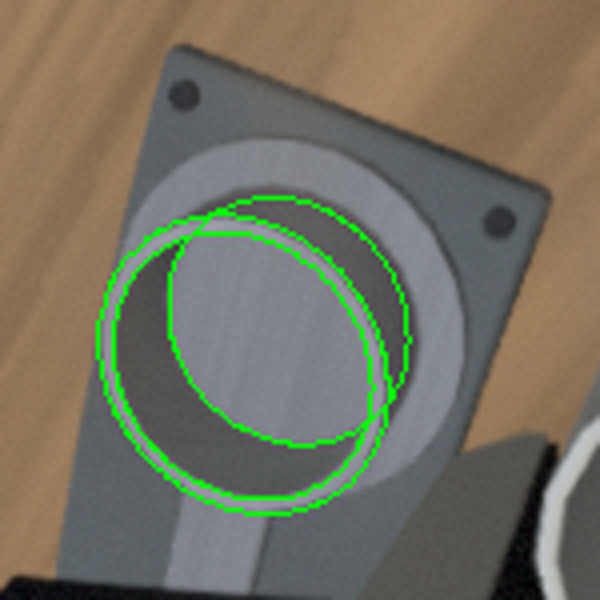

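Run:
```python
from h import *
plan(510.2,0,100)
```

```text
t 8.4333 p [590.1 101.5 155.6] az 40.9 xdir [-2.e-04  0.e+00 -1.e+00] w 59.6 q [ 0.13 -0.03  1.69  0.    1.48 -0.59]
turn 0 pre-turn d [  55.6 -126.9   24.4] post-turn d [  55.6 -126.9   24.4]
```

>>> play_rows:
  deltas: "0 0 -0.025 0.006 0;0 0 -0.034 0.006 0;0 0 -0.034 0.006 0;0 0 -0.034 0.006 0;0 0.02 0 0 0;0 0.02 0 0 0;0 0.016 0 0 0;0 0 0 0 0"

```text
clock: 9.1
position: [508.4, -0.0, 96.5]
tool_rot: [0.668, 1.469, -0.671]
wrist_force: [-0.5, -0.8, -0.8]
gripper_width: 60.0
```

>>> play_rows:
  deltas: "0 0 0 0 0;0 0 0 0 0"

```text
clock: 9.27
position: [510.1, -0.0, 100.7]
tool_rot: [0.669, 1.465, -0.668]
wrist_force: [0.5, 0.8, 0.6]
gripper_width: 59.5
```

Run:
```python
from h import *
plan(510.2,0,53)
for n in('wrist','side','top'):
  M=cam(n); im=r.get_image(n)
  p=tool()[0]; b=p[2]-36
  if n!='top':
   for z,rr,x,y,c in((50,38,510.2,0,(0,255,0)),(50,34,510.2,0,(0,255,0)),(b+58,30,p[0],p[1],(0,255,255)),(b,28,p[0],p[1],(0,255,255))):
    cv2.polylines(im,[(proj(n,circ(x,y,z,rr),M)*8).round().astype(np.int32)],True,c,1,shift=3)
  cv2.imwrite(f'pics/{n}5.png',im if n!='side' else cv2.resize(im[130:330,220:420],(600,600),interpolation=2))
```

```text
t 9.2667 p [510.1  -0.  100.7] az 40.9 xdir [ 7.e-04 -0.e+00 -1.e+00] w 59.5 q [-0.05 -0.19  1.93  0.    1.4  -0.76]
turn 0 pre-turn d [47.7  0.   0. ] post-turn d [47.7  0.   0. ]
```

View pics/wrist5.png

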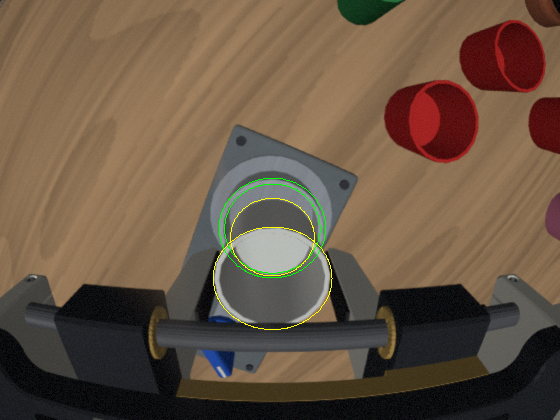

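View pics/side5.png

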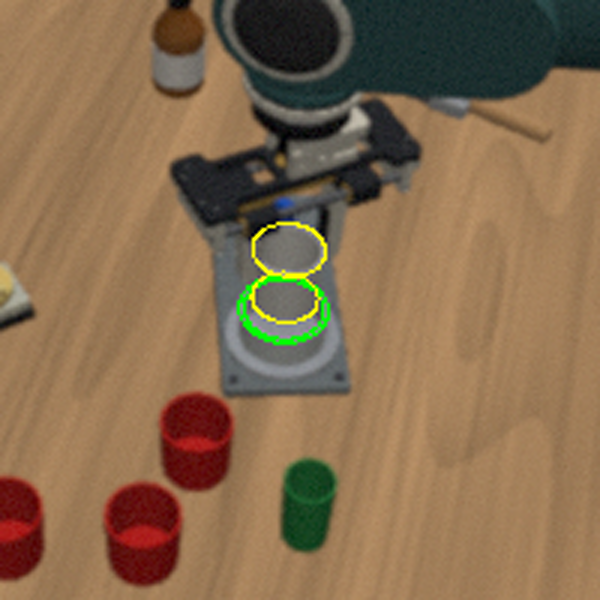

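>>> play_rows:
  deltas: "0 0.01 0 0 0;0 0.012 0 0 0;0 0.008 0 0 0;0 0.005 0 0 0;0 0.003 0 0 0;0 0 0 0 0;0 0 0 0 0"

```text
clock: 10.0
position: [509.5, -0.3, 61.7]
tool_rot: [0.669, 1.465, -0.669]
wrist_force: [0.2, 0.4, -0.7]
gripper_width: 59.7
```

>>> play_rows:
  deltas: "0 0.003 0 0 0;0 0.002 0 0 0;0 0.001 0 0 0;0 0.001 0 0 0;0 0 0 0 0;0 0 0 0 0"

```text
clock: 10.5
position: [509.5, -0.3, 54.7]
tool_rot: [0.669, 1.465, -0.669]
wrist_force: [0.2, -0.3, -0.8]
gripper_width: 59.6
```

>>> play_rows:
  deltas: "0 0.001 0 0 0;0 0.0005 0 0 0;0 0.0005 0 0 0;0 0 0 0 0"

```text
clock: 10.83
position: [509.7, -0.3, 53.7]
tool_rot: [0.669, 1.465, -0.669]
wrist_force: [-6.7, -0.0, 11.8]
gripper_width: 60.0
```

>>> play_rows:
  deltas: "1 -0.0005 0 0 0;1 0 0 0 0;1 0 0 0 0;1 0 0 0 0;1 0 0 0 0;1 0 0 0 0"

```text
clock: 11.33
position: [509.4, -0.3, 53.0]
tool_rot: [0.669, 1.465, -0.669]
wrist_force: [-0.1, 0.5, -0.2]
gripper_width: 92.1
```

>>> play_rows:
  deltas: "1 -0.01 0 0 0;1 -0.03 0 0 0;1 -0.03 0 0 0;1 -0.03 0 0 0;1 -0.03 0 0 0;1 0 0 0 0;1 0 0 0 0"

```text
clock: 11.92
position: [510.1, -0.3, 185.4]
tool_rot: [0.67, 1.462, -0.668]
wrist_force: [-0.2, -0.2, -0.6]
gripper_width: 93.0
```

Run:
```python
from h import *
plan(449.5,182,200)
for n in('wrist','side'):
  M=cam(n); im=r.get_image(n); raw=im.copy()
  for z,rr,x,y,c in((75,30,510,0,(0,255,255)),):
    cv2.polylines(im,[(proj(n,circ(x,y,z,rr),M)*8).round().astype(np.int32)],True,c,1,shift=3)
  print(n,[np.mean(fitcirc(n,raw,M,510,0,[(75,z)])[:8],0) for z in (30,27)])
  cv2.imwrite(f'pics/{n}6.png',im if n!='side' else cv2.resize(im[130:330,220:420],(600,600),interpolation=2))
```

```text
t 11.9167 p [ 5.101e+02 -3.000e-01  1.854e+02] az 40.9 xdir [ 3.4e-03 -2.0e-04 -1.0e+00] w 93.0 q [-0.05 -0.24  1.84 -0.    1.54 -0.76]
turn 0 pre-turn d [ -14.8   73.6 -177.4] post-turn d [ -14.8   73.6 -177.4]
wrist [array([117.71747635, 509.9375    ,  -0.9375    ]), array([125.51342847, 508.9375    ,   0.5625    ])]
side [array([ 73.30158642, 510.125     ,   1.8125    ]), array([ 75.91885925, 509.8125    ,   4.375     ])]
```

View pics/wrist6.png

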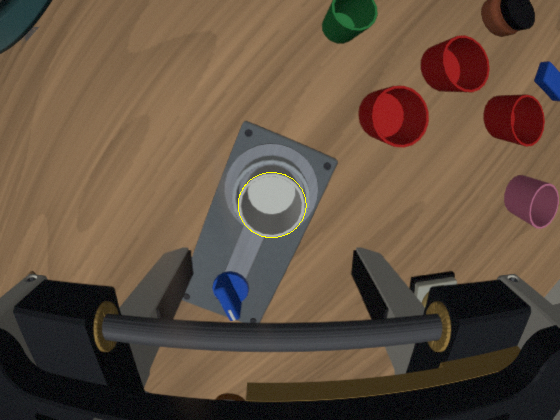

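View pics/side6.png

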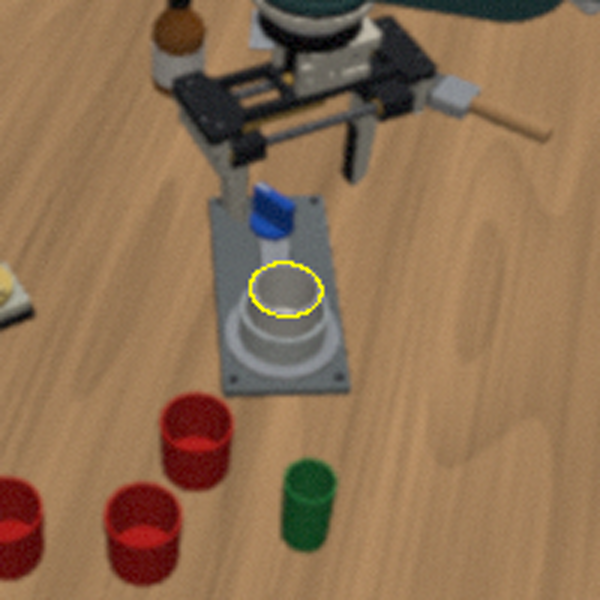

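>>> play_rows:
  deltas: "1 0 0.014 -0.03 0;1 0 0.015 -0.036 0;1 0 0.015 -0.036 0;1 0 0.015 -0.036 0;1 0 0.0146 -0.037 0;1 0.02 0 0 0;1 0 0 0 0;1 0 0 0 0"

```text
clock: 12.68
position: [449.7, 179.9, 161.6]
tool_rot: [0.667, 1.468, -0.671]
wrist_force: [0.5, 0.5, -0.2]
gripper_width: 93.2
```

Run:
```python
from h import *
plan(449.5,182,57)
M=cam('wrist');im=r.get_image('wrist')
for d in r.masks_of('pot','wrist'):
      m=d['pixels']; v,u=np.nonzero(m); c=np.array([u.mean(),v.mean()]); e=proj('wrist',[449.5,182,36],M)[0]
      print(round(d['score'],2),c.round(1),e.round(1))
      if np.hypot(*(c-e))<40:
        print(fitsil('wrist',m,449.5,182,0,72,21,19,M)); break
for z,rr in((72,21),(0,19)):
  cv2.polylines(im,[(8*proj('wrist',circ(449.5,182,z,rr),M)).round().astype(np.int32)],True,(0,255,255),1,shift=3)
cv2.imwrite('pics/w7.png',im)
```

```text
t 12.6833 p [449.7 179.9 161.6] az 41.0 xdir [-0.0031 -0.0013 -1.    ] w 93.2 q [ 0.33 -0.29  1.91 -0.    1.52 -0.39]
turn 0 pre-turn d [104.6   1.6  -1.6] post-turn d [104.6   1.6  -1.6]
0.69 [271.7 204.1] [273.5 199.7]
(array([447.58167942, 182.0229152 ]), np.float64(87.64705882352942), np.float64(2395.0))
```

View pics/w7.png

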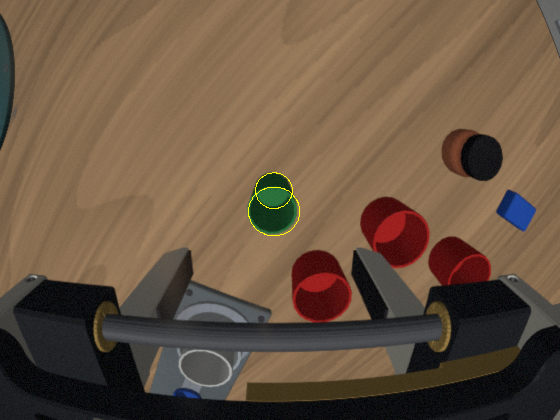

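>>> play_rows:
  deltas: "1 0.02 0.0015 -0.0015 0;1 0.025 0 0 0;1 0.025 0 0 0;1 0.02 0 0 0;1 0.01 0 0 0;1 0 0 0 0;1 0 0 0 0"

```text
clock: 13.37
position: [451.2, 181.8, 64.0]
tool_rot: [0.67, 1.465, -0.67]
wrist_force: [-0.4, -0.4, 0.9]
gripper_width: 93.0
```

Run:
```python
from h import *
plan(449.2,182,57)
```

```text
t 13.3667 p [451.2 181.8  64. ] az 40.8 xdir [ 2.e-04  1.e-04 -1.e+00] w 93.0 q [ 0.33 -0.22  2.02 -0.    1.34 -0.38]
turn 0 pre-turn d [ 7.  -1.4 -1.4] post-turn d [ 7.  -1.4 -1.4]
```

>>> play_rows:
  deltas: "1 0.007 -0.001 -0.001 0;1 0 0 0 0;0 0 0 0 0;0 0 0 0 0;0 0 0 0 0;0 0 0 0 0;0 0 0 0 0;0 0 0 0 0"

```text
clock: 14.03
position: [449.3, 182.4, 56.2]
tool_rot: [0.669, 1.465, -0.669]
wrist_force: [-0.1, -0.5, 0.2]
gripper_width: 57.5
```

>>> play_rows:
  deltas: "0 0 0 0 0;0 0 0 0 0;0 0 0 0 0;0 0 0 0 0;0 0 0 0 0;0 0 0 0 0"

```text
clock: 14.53
position: [449.2, 182.4, 56.1]
tool_rot: [0.669, 1.465, -0.669]
wrist_force: [-0.2, 0.2, 0.4]
gripper_width: 41.0
```

>>> play_rows:
  deltas: "0 -0.01 0 0 0;0 -0.02 0 0 0;0 -0.03 0 0 0;0 -0.03 0 0 0;0 -0.03 0 0 0;0 0 0 0 0;0 0 0 0 0"

```text
clock: 15.12
position: [449.9, 182.6, 178.3]
tool_rot: [0.671, 1.463, -0.667]
wrist_force: [-0.2, -0.0, -1.2]
gripper_width: 41.3
```

Run:
```python
from h import *
plan(509.8,-0.5,150)
n='wrist';im=r.get_image(n);cv2.imwrite('pics/w8.png',im)
```

```text
t 15.1167 p [449.9 182.6 178.3] az 40.9 xdir [ 0.0031  0.0011 -1.    ] w 41.3 q [ 0.33 -0.3   1.89  0.    1.54 -0.38]
turn 0 pre-turn d [ 28.3 -74.7 177.6] post-turn d [ 28.3 -74.7 177.6]
```

View pics/w8.png

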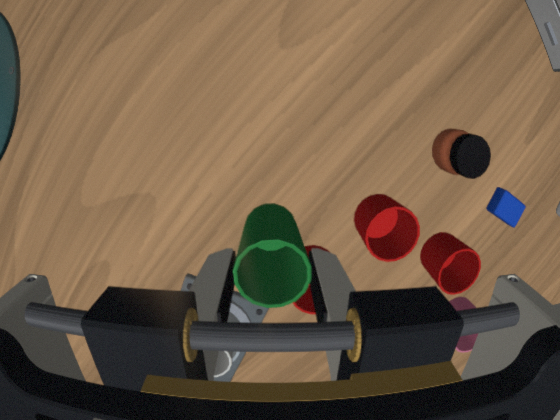

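Pot is held upright at (271,255). Move over the adapter.

>>> play_rows:
  deltas: "0 0 -0.012 0.028 0;0 0 -0.015 0.036 0;0 0 -0.016 0.038 0;0 0 -0.016 0.038 0;0 0 -0.0157 0.0376 0;0 0.01 0 0 0;0 0.01 0 0 0;0 0 0 0 0"

```text
clock: 15.83
position: [507.8, -0.6, 152.8]
tool_rot: [0.669, 1.469, -0.671]
wrist_force: [0.3, 1.9, -1.0]
gripper_width: 41.3
```

>>> play_rows:
  deltas: "0 0 0 0 0;0 0 0 0 0"

```text
clock: 16.0
position: [508.8, 0.3, 156.1]
tool_rot: [0.668, 1.466, -0.668]
wrist_force: [-0.1, -0.4, -0.5]
gripper_width: 41.1
```

Run:
```python
from h import *
plan(509.8,-0.5,78)
for n in('wrist','side'):
  M=cam(n); im=r.get_image(n); raw=im.copy()
  p=tool()[0]; b=p[2]-56.1
  for z,rr,x,y,c in((75,30,509.8,-.5,(0,255,255)),(b+72,21,p[0],p[1],(255,0,255)),(b,19,p[0],p[1],(255,0,255))):
    cv2.polylines(im,[(proj(n,circ(x,y,z,rr),M)*8).round().astype(np.int32)],True,c,1,shift=3)
  cv2.imwrite(f'pics/{n}9.png',cv2.resize(im[120:330,170:380],(600,600),interpolation=2) if n!='side' else cv2.resize(im[130:330,220:420],(600,600),interpolation=2))
```

```text
t 16.0 p [5.088e+02 3.000e-01 1.561e+02] az 41.0 xdir [-5.e-04  1.e-04 -1.e+00] w 41.1 q [-0.05 -0.23  1.87  0.    1.5  -0.77]
turn 0 pre-turn d [78.1  0.2  1.3] post-turn d [78.1  0.2  1.3]
```

View pics/wrist9.png

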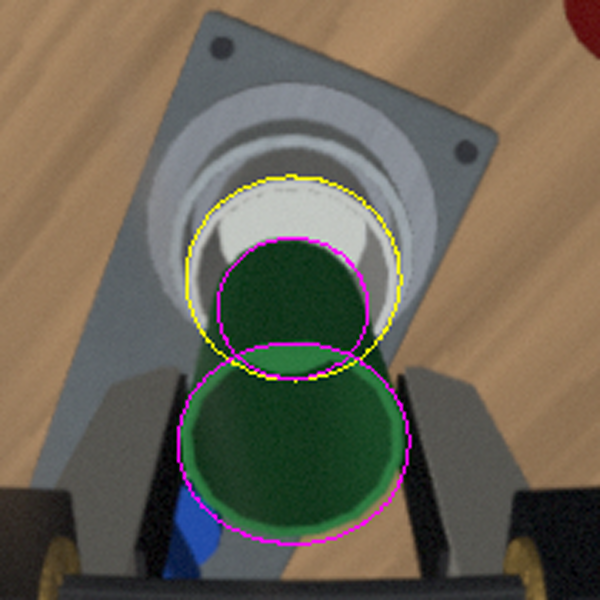

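View pics/side9.png

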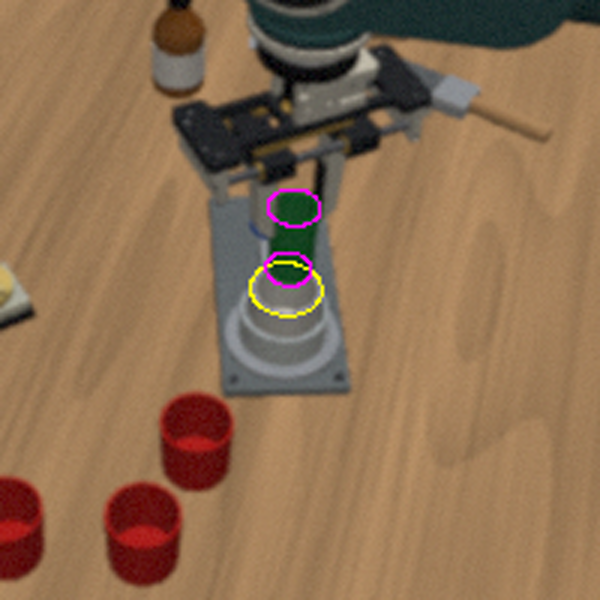

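>>> play_rows:
  deltas: "0 0.01 0 0.001 0;0 0.015 0 0 0;0 0.015 0 0 0;0 0.015 0 0 0;0 0.007 0 0 0;0 0 0 0 0;0 0 0 0 0"

```text
clock: 16.68
position: [509.7, -1.3, 94.2]
tool_rot: [0.669, 1.466, -0.669]
wrist_force: [1.1, -0.7, -0.3]
gripper_width: 41.1
```

Run:
```python
from h import *
plan(509.8,-0.5,78)
for n in('wrist',):
  im=r.get_image(n)
  cv2.imwrite(f'pics/{n}10.png',cv2.resize(im[120:330,170:380],(600,600),interpolation=2))
```

```text
t 16.6833 p [509.7  -1.3  94.2] az 40.9 xdir [-3.e-04  0.e+00 -1.e+00] w 41.1 q [-0.05 -0.19  1.94 -0.    1.39 -0.77]
turn 0 pre-turn d [16.2  0.6 -0.6] post-turn d [16.2  0.6 -0.6]
```

View pics/wrist10.png

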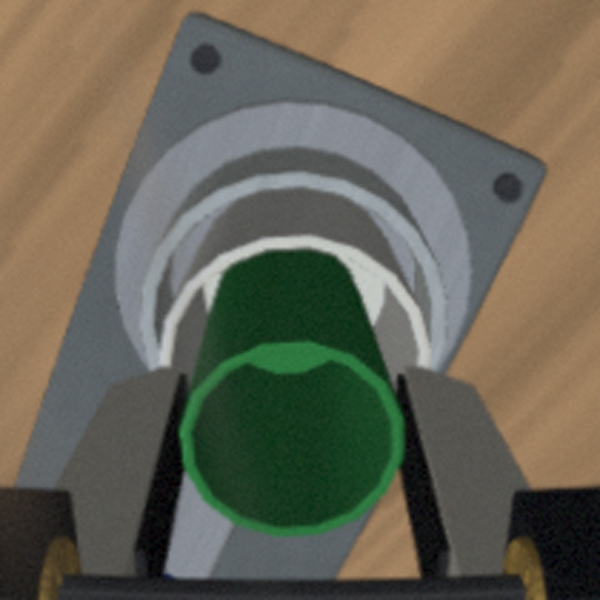

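Pot centred in the adapter (gap on both sides). Creep down.

>>> play_rows:
  deltas: "0 0.003 0 0 0;0 0.003 0 0 0;0 0.002 0 0 0;0 0.002 0 0 0;0 0 0 0 0;0 0 0 0 0"

```text
clock: 17.23
position: [509.7, -1.5, 84.1]
tool_rot: [0.669, 1.465, -0.669]
wrist_force: [-0.8, 0.2, -0.0]
gripper_width: 41.0
```

>>> play_rows:
  deltas: "0 0.002 0 0 0;0 0.001 0 0 0;0 0.001 0 0 0;0 0 0 0 0"

```text
clock: 17.57
position: [509.7, -1.5, 79.9]
tool_rot: [0.669, 1.465, -0.669]
wrist_force: [0.1, -1.3, -0.6]
gripper_width: 41.1
```

>>> play_rows:
  deltas: "0 0.001 0 0 0;0 0.0005 0 0 0;0 0 0 0 0"

```text
clock: 17.82
position: [509.7, -1.5, 78.5]
tool_rot: [0.669, 1.465, -0.669]
wrist_force: [0.0, 0.2, -1.1]
gripper_width: 40.9
```

>>> play_rows:
  deltas: "0 0.0005 0 0 0;0 0.0005 0 0 0;0 0 0 0 0"

```text
clock: 18.07
position: [510.0, -1.6, 78.1]
tool_rot: [0.669, 1.465, -0.669]
wrist_force: [-0.9, -1.0, 3.7]
gripper_width: 41.5
```

>>> play_rows:
  deltas: "0.75 0 0 0 0;0.75 0 0 0 0;0.75 0 0 0 0;0.75 0 0 0 0;0.75 0 0 0 0;0.75 -0.01 0 0 0;0.75 -0.02 0 0 0;0.75 -0.03 0 0 0"

```text
clock: 18.73
position: [508.7, -1.4, 136.9]
tool_rot: [0.668, 1.469, -0.671]
wrist_force: [0.6, 0.2, -0.5]
gripper_width: 69.5
```

>>> play_rows:
  deltas: "0.75 -0.03 0 0 0;0.75 -0.03 0 0 0;0.75 0 0 0 0;0.75 0 0 0 0"

```text
clock: 19.07
position: [510.4, -1.5, 199.9]
tool_rot: [0.67, 1.462, -0.668]
wrist_force: [-0.2, -0.6, 0.1]
gripper_width: 69.6
```

Run:
```python
from h import *
plan(550,-113,190)
for n in('wrist','side'):
  M=cam(n); im=r.get_image(n); raw=im.copy()
  if n=='wrist': np.savez('m11',M[1],M[2])
  cv2.imwrite(f'pics/{n}11raw.png',raw)
  for z,rr,x,y,c in((75,30,509.8,-.5,(0,255,255)),(93,21,509.8,-1,(255,0,255))):
    cv2.polylines(im,[(proj(n,circ(x,y,z,rr),M)*8).round().astype(np.int32)],True,c,1,shift=3)
  cv2.imwrite(f'pics/{n}11.png',im if n!='side' else cv2.resize(im[130:330,220:420],(600,600),interpolation=2))
  for k in('holder_floor','wing_grip','wing','pot','adapter'):
   for d in r.tip_of(k,n)[:2]:
    w=c2w(n,d['point'],M); print(k,round(d['score'],2),w.round(1),proj(n,w,M).round(0))
```

```text
t 19.0667 p [510.4  -1.5 199.9] az 40.9 xdir [ 3.3e-03 -2.0e-04 -1.0e+00] w 69.6 q [-0.05 -0.25  1.82 -0.    1.57 -0.77]
turn 0 pre-turn d [ 10.  -43.1 110.2] post-turn d [ 10.  -43.1 110.2]
wing_grip 0.62 [ 544.6 -119.    51.9] [[226. 291.]]
wing_grip 0.42 [506.9  -0.7  16.3] [[269. 184.]]
wing 0.58 [ 544.3 -113.9   28.7] [[231. 278.]]
wing 0.38 [508.1   1.9  16. ] [[272. 183.]]
pot 0.6 [510.4   3.8  16.8] [[274. 183.]]
pot 0.4 [ 547.1 -113.    30.8] [[233. 280.]]
adapter 0.88 [669.7 261.   -3.3] [[493. 117.]]
adapter 0.86 [550.5 140.4  -4.9] [[378. 115.]]
holder_floor 0.91 [506.1   1.2  18.9] [[315. 241.]]
wing_grip 0.44 [ 551.4 -111.8   56.6] [[309. 198.]]
adapter 0.98 [566.5 235.2  -0.7] [[266. 314.]]
adapter 0.77 [547.7 145.3  -3.2] [[284. 286.]]
```

View pics/wrist11.png

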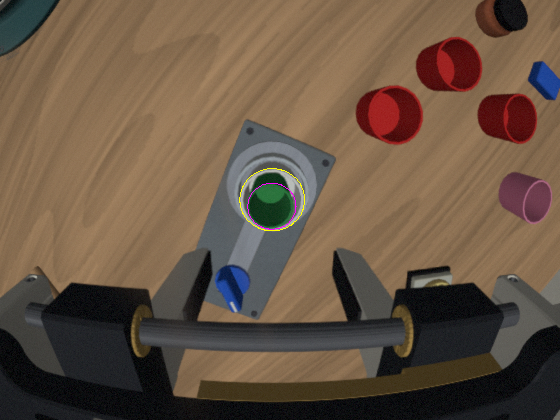

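View pics/side11.png

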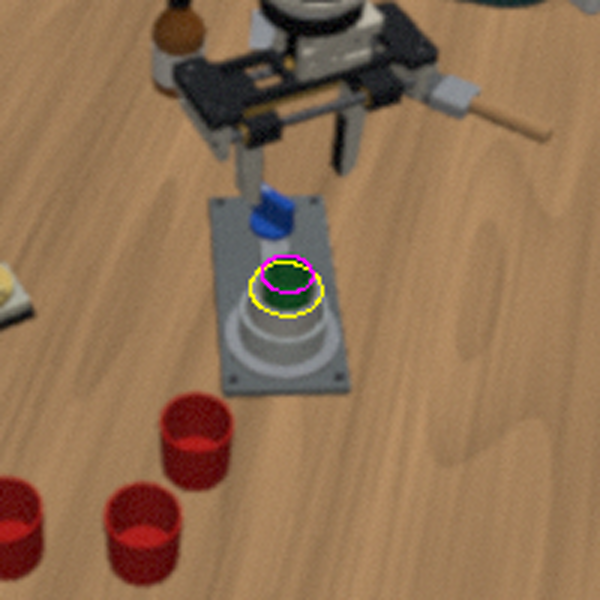

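>>> play_rows:
  deltas: "0.75 0 -0.012 0.03 0;0.75 0 -0.015 0.038 0;0.75 0 -0.015 0.04 0;0.75 0.01 0 0 0;0.75 0 0 0 0;0.75 0 0 0 0"

```text
clock: 20.17
position: [548.0, -109.5, 187.1]
tool_rot: [0.67, 1.467, -0.67]
wrist_force: [0.5, 0.2, -1.1]
gripper_width: 69.7
```

Run:
```python
from h import *
plan(550,-113,190)
n='wrist'
M=cam(n); im=r.get_image(n); np.savez('m12',M[1],M[2])
cv2.imwrite('pics/w12raw.png',im)
for k in('holder_floor','wing_grip','wing'):
   for d in r.tip_of(k,n)[:2]:
    w=c2w(n,d['point'],M); print(k,round(d['score'],2),w.round(1),proj(n,w,M).round(0))
cv2.imwrite('pics/w12.png',cv2.resize(im[60:285,150:400],None,fx=3,fy=2.65,interpolation=2))
```

```text
t 20.1667 p [ 548.  -109.5  187.1] az 40.9 xdir [-1.4e-03  6.0e-04 -1.0e+00] w 69.7 q [-0.24 -0.13  1.73  0.    1.54 -0.96]
turn 0 pre-turn d [-2.9 -0.8  3.9] post-turn d [-2.9 -0.8  3.9]
wing_grip 0.89 [ 546.  -119.4   53.8] [[263. 206.]]
wing 0.88 [ 546.5 -114.1   32. ] [[268. 196.]]
```

View pics/w12raw.png

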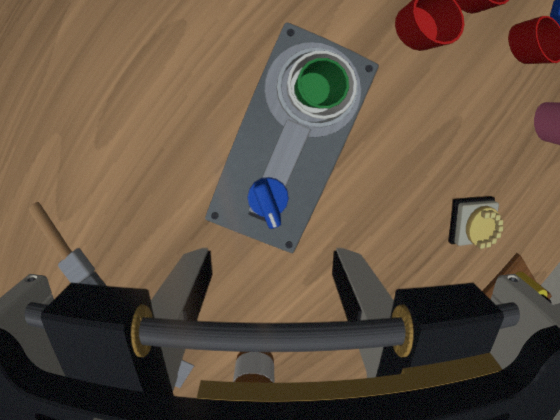

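View pics/w12.png

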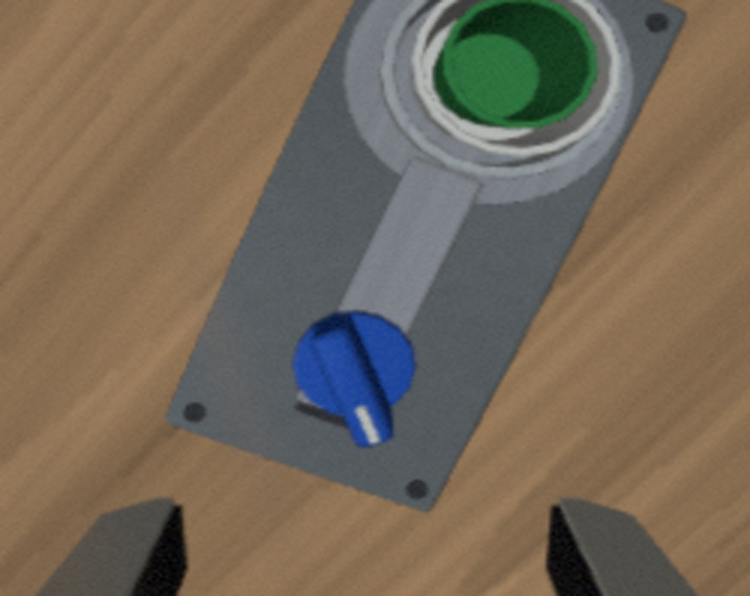

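```bash
cat > fw.py <<'E'
from h import *
def boxpts(x,y,a,z0,z1,L=22,W=6.5):
    c,s=np.cos(a),np.sin(a); return np.array([[x+u*c-v*s,y+u*s+v*c,z] for u in(-L,L) for v in(-W,W) for z in(z0,z1)])
def model(n,M,x,y,a,zd,S=4):
    im=np.zeros((420*S,560*S),np.uint8)
    for P in(np.r_[circ(x,y,zd,21),circ(x,y,zd-6,21)],boxpts(x,y,a,zd,zd+32)):
        h=cv2.convexHull(proj(n,P,M).astype(np.float32)); cv2.fillPoly(im,[np.round(((h+.5)*S-.5)*16).astype(np.int32)],255,shift=4)
    return cv2.resize(im,(560,420),interpolation=cv2.INTER_AREA)/255.
def bluemask(im,c,rad=60):
    hsv=cv2.cvtColor(im,cv2.COLOR_BGR2HSV); m=((hsv[...,0]>100)&(hsv[...,0]<130)&(hsv[...,1]>130)&(hsv[...,2]>40))
    yy,xx=np.mgrid[:420,:560]; m&=np.hypot(xx-c[0],yy-c[1])<rad
    return m.astype(float)
def fitwing(n,im,M,x,y,zd=35):
    m=bluemask(im,proj(n,[x,y,50],M)[0]); best=None
    # white mark fill
    m=cv2.morphologyEx(m,cv2.MORPH_CLOSE,np.ones((7,7)))
    for a in np.radians(np.arange(0,180,20)):
        f=lambda v:np.abs(model(n,M,v[0],v[1],v[2],zd)-m).sum()
        o=minimize(f,[x,y,a],method='Nelder-Mead',options=dict(initial_simplex=[[x,y,a],[x+4,y,a],[x,y+4,a],[x,y,a+.3]],xatol=.01,fatol=.1,maxfev=150))
        if best is None or o.fun<best.fun: best=o
    return best.x,best.fun,m.sum(),m
E
python3 - <<'E'
from fw import *
n='wrist';im=cv2.imread('pics/w12raw.png');z=np.load('m12.npz');M=(cam(n)[0],z['arr_0'],z['arr_1'])
cor=onz(n,[[206,217.7],[294,252.5],[379,67],[286,23]],12,M);print(cor.round(1))
for i in range(4): e=cor[(i+1)%4]-cor[i]; print(np.hypot(e[0],e[1]).round(1),np.degrees(np.arctan2(e[1],e[0])).round(1))
for zd in(33.5,35,36.5):
  v,f,a,m=fitwing(n,im,M,549,-113,zd); print(zd,v[:2],np.degrees(v[2])%180,f,a)
v,f,a,m=fitwing(n,im,M,549,-113,35)
for P in(boxpts(*v,67,67)[[0,2,6,4]],circ(v[0],v[1],35,21)):
  cv2.polylines(im,[(proj(n,P,M)*8).round().astype(np.int32)],True,(0,255,255),1,shift=3)
cv2.imwrite('pics/w12f.png',cv2.resize(im[150:270,200:320],(600,600),interpolation=2))
E
```

```text
[[ 513.7 -182.3   12. ]
 [ 616.2 -149.5   12. ]
 [ 545.7   66.5   12. ]
 [ 443.1   34.2   12. ]]
107.6 17.8
227.2 108.1
107.6 -162.5
227.7 -72.0
33.5 [ 547.38168441 -115.2752922 ] 149.95382739243044 126.22745098039215 1418.0
35 [ 547.47718296 -115.09681138] 148.94383542813847 138.98039215686273 1418.0
36.5 [ 547.38706183 -115.43669756] 150.84585854079123 154.01176470588234 1418.0
```

View pics/w12f.png

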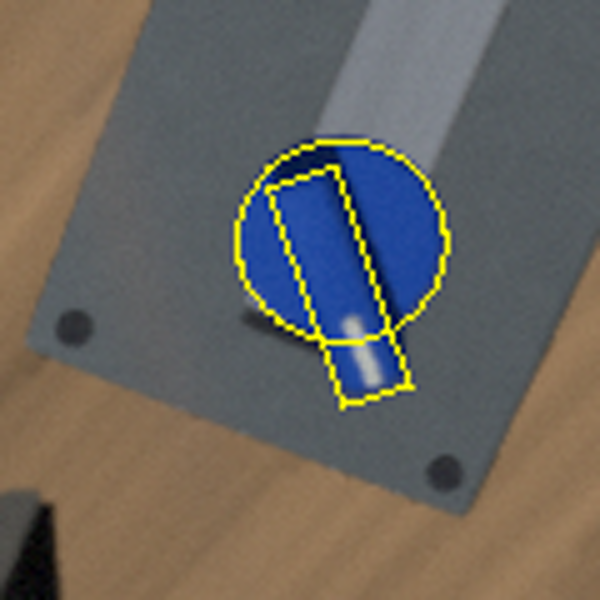

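Run:
```python
from h import *
plan(547.4,-115.2,110,60)
```

```text
t 20.3667 p [ 548.4 -108.7  188.3] az 41.0 xdir [ 8.e-04 -1.e-04 -1.e+00] w 69.9 q [-0.24 -0.13  1.73  0.    1.54 -0.96]
turn -0.332 pre-turn d [78.3 -5.   4.2] post-turn d [78.3 -6.1  2.3]
```

>>> play_rows:
  deltas: "0.45 0 -0.005 0.004 -0.11;0.45 0.01 0 0 -0.11;0.45 0.02 0 0 -0.11;0.45 0.02 0 0 0;0.45 0.02 0 0 0;0.45 0.008 0 0 0;0.45 0 0 0 0;0.45 0 0 0 0"

```text
clock: 21.03
position: [547.4, -115.6, 110.5]
tool_rot: [0.413, 1.531, -0.412]
wrist_force: [-0.1, -1.1, 0.9]
gripper_width: 42.2
```

Run:
```python
from fw import *
n='wrist'
plan(547.4,-115.2,42,60)
M=cam(n); im=r.get_image(n); cv2.imwrite('pics/w13raw.png',im)
v,f,a,m=fitwing(n,im,M,547.4,-115,35.5); print(v[:2],np.degrees(v[2])%180,f,a)
for P in(boxpts(*v,67.5,67.5)[[0,2,6,4]],circ(v[0],v[1],35.5,21)):
  cv2.polylines(im,[(proj(n,P,M)*8).round().astype(np.int32)],True,(0,255,255),1,shift=3)
cv2.imwrite('pics/w13.png',im)
```

```text
t 21.0333 p [ 547.4 -115.6  110.5] az 59.8 xdir [ 4.e-04 -1.e-04 -1.e+00] w 42.2 q [-0.25 -0.09  1.82  0.    1.4  -1.3 ]
turn -0.0027 pre-turn d [68.5  0.3 -0.2] post-turn d [68.5  0.3 -0.2]
[ 547.62505068 -115.77633138] 152.1499131515956 232.1725490196078 2394.0
```

View pics/w13.png

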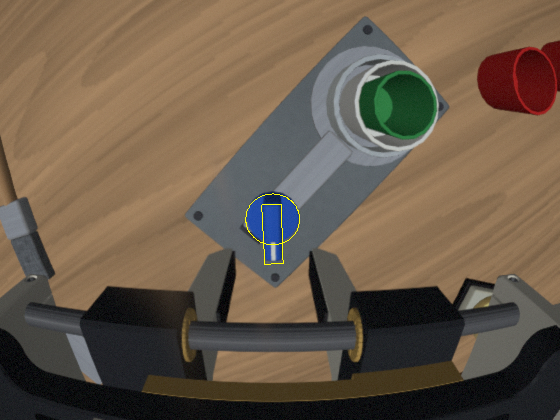

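>>> play_rows:
  deltas: "0.45 0.015 0 0 0;0.45 0.02 0 0 0;0.45 0.015 0 0 0;0.45 0.01 0 0 -0.02;0.45 0.004 0 0 0;0.45 0 0 0 0;0.45 0 0 0 0"

```text
clock: 21.67
position: [547.7, -116.0, 46.8]
tool_rot: [0.397, 1.533, -0.397]
wrist_force: [0.5, -0.5, 0.2]
gripper_width: 41.7
```

Run:
```python
from h import *
plan(547.5,-115.5,42,61)
```

```text
t 21.6667 p [ 547.7 -116.    46.8] az 61.0 xdir [ 1.1e-03 -3.0e-04 -1.0e+00] w 41.7 q [-0.25 -0.03  1.88  0.    1.29 -1.32]
turn -0.0007 pre-turn d [ 4.8  0.4 -0.5] post-turn d [ 4.8  0.4 -0.5]
```

>>> play_rows:
  deltas: "0.45 0.0045 0 0 0;0.45 0 0 0 0;0 0 0 0 0;0 0 0 0 0;0 0 0 0 0;0 0 0 0 0;0 0 0 0 0;0 0 0 0 0"

```text
clock: 22.33
position: [547.6, -115.3, 41.3]
tool_rot: [0.398, 1.533, -0.396]
wrist_force: [3.4, 6.4, 0.7]
gripper_width: 12.9
```

>>> play_rows:
  deltas: "0 0 0 0 0;0 0 0 0 0;0 0 0 0 0"

```text
clock: 22.58
position: [547.6, -115.3, 41.3]
tool_rot: [0.398, 1.533, -0.396]
wrist_force: [3.6, 5.7, -0.9]
gripper_width: 12.8
```

Run:
```python
from h import *
plan(547.5,-115.5,42,61); s=tool()[2]; print(s['wrist_force'],s['torque'],s['tau'])
```

```text
t 22.5833 p [ 547.6 -115.3   41.3] az 61.0 xdir [ 9.0e-04  1.1e-03 -1.0e+00] w 12.8 q [-0.25 -0.03  1.89  0.    1.28 -1.32]
turn -0.0005 pre-turn d [-0.7 -0.2 -0. ] post-turn d [-0.7 -0.2 -0. ]
[ 3.63415939  5.72715807 -0.86985175] [ 0.95536574 -0.69056025  0.04184449] [-3.37282576e+00 -5.47513247e+01 -5.64272976e+01 -1.64870169e+00
  5.41165229e-01  4.28511703e-02]
```

>>> play_rows:
  deltas: "0 0 0.0004 0 0.05;0 0.0001 0 0 0.1;0 0.0001 0 0 0.1;0 0.0001 0 0 0.1;0 0.0001 0 0 0.1;0 0 0 0 0.1;0 0.0001 0 0 0.05;0 0 0 0 0"

```text
clock: 23.25
position: [547.3, -115.6, 40.8]
tool_rot: [0.863, 1.393, -0.863]
wrist_force: [-2.8, 0.4, 3.0]
gripper_width: 13.1
```

```bash
cat >> h.py <<'E'
def st():
    p,T,s=tool(); print("t",s['clock'],p.round(1),"az",np.degrees(np.arctan2(T[1,1],T[0,1])).round(2),"w",round(s['gripper_width'],1),"F",np.round(s['wrist_force'],1),"Ft",(T.T@s['wrist_force']).round(1),"M",np.round(s['torque'],3),"tau6",s['tau'][5].round(3),"q6",s['q'][5].round(2))
E
python3 - <<'E'
from h import *
st()
E
```

```text
t 23.25 [ 547.3 -115.6   40.8] az 26.44 w 13.1 F [-2.8  0.4  3. ] Ft [-3.  -2.3 -1.6] M [-0.062  0.446 -0.126] tau6 1.788 q6 -0.72
```

>>> play_rows:
  deltas: "0 0.0001 0 0 0.1;0 0.0001 0 0 0.1;0 0.0001 0 0 0.1;0 0.0001 0 0 0.1;0 0 0 0 0.1;0 0.0001 0 0 0.1;0 0.0001 0 0 0.1;0 0.0001 0 0 0.1"

```text
clock: 23.92
position: [546.6, -115.6, 40.1]
tool_rot: [1.453, 1.031, -1.456]
wrist_force: [-11.1, 0.6, 7.8]
gripper_width: 13.1
```

Run:
```python
from fw import *
st()
n='wrist'
M=cam(n); im=r.get_image(n); cv2.imwrite('pics/w14.png',im)
st()
```

```text
t 23.9167 [ 546.6 -115.6   40.1] az -19.39 w 13.1 F [-11.1   0.6   7.8] Ft [ -7.8 -10.7   3.1] M [0.033 1.935 0.024] tau6 -3.115 q6 0.08
t 23.9667 [ 546.6 -115.6   40.1] az -19.87 w 12.8 F [-10.4  -0.1   7.4] Ft [-7.4 -9.7  3.7] M [ 0.01   1.808 -0.07 ] tau6 -2.24 q6 0.09
```

View pics/w14.png

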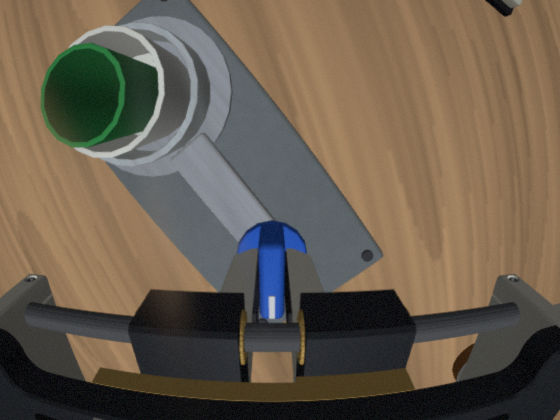

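>>> play_rows:
  deltas: "0 -0.0003 -0.0008 0 0.1;0 0 0 0 0.1;0 0.0001 0 0 0.1;0 0.0001 0 0 0.1;0 0.0001 0 0 0.1;0 0.0001 0 0 0.1;0 0 0 0 0.05;0 0 0 0 0"

```text
clock: 24.63
position: [546.1, -115.2, 39.6]
tool_rot: [1.889, 0.568, -1.891]
wrist_force: [-4.9, -0.3, 2.2]
gripper_width: 12.4
```

```bash
python3 -c "
from h import *
st()"
```

```text
t 24.6333 [ 546.1 -115.2   39.6] az -56.57 w 12.4 F [-4.9 -0.3  2.2] Ft [-2.2 -2.5  4.2] M [ 0.141  1.041 -0.056] tau6 1.696 q6 0.73
```

>>> play_rows:
  deltas: "0 0 -0.0002 -0.0003 0.05;0 0 0 0 0.05;0 0.0001 0 0 0.05;0 0 0 0 0"

```text
clock: 24.97
position: [546.0, -115.1, 39.5]
tool_rot: [1.98, 0.437, -1.984]
wrist_force: [-6.7, -1.7, 2.9]
gripper_width: 12.7
```

```bash
python3 -c "
from h import *
st()"
```

```text
t 24.9667 [ 546.  -115.1   39.5] az -65.15 w 12.7 F [-6.7 -1.7  2.9] Ft [-2.9 -1.3  6.8] M [-0.136  1.287 -0.084] tau6 1.368 q6 0.88
```

>>> play_rows:
  deltas: "0 0 0 0 0.05;0 0 0 0 0.02;0 0 0 0 0;0 0 0 0 0"

```text
clock: 25.3
position: [546.0, -115.0, 39.5]
tool_rot: [2.019, 0.376, -2.023]
wrist_force: [-7.0, -0.9, 3.1]
gripper_width: 13.0
```

```bash
python3 -c "
from h import *
st()"
```

```text
t 25.3 [ 546.  -115.    39.5] az -68.97 w 13.0 F [-7.  -0.9  3.1] Ft [-3.  -1.7  6.9] M [ 0.009  1.29  -0.066] tau6 0.083 q6 0.95
```

>>> play_rows:
  deltas: "0 0 0 0 0.03;0 0 0 0 0.02;0 0 0 0 0;0 0 0 0 0"

```text
clock: 25.63
position: [546.0, -115.0, 39.4]
tool_rot: [2.048, 0.328, -2.053]
wrist_force: [-6.7, 1.2, 2.2]
gripper_width: 12.8
```

```bash
python3 -c "
from h import *
st()"
```

```text
t 25.6333 [ 546.  -115.    39.4] az -71.84 w 12.8 F [-6.7  1.2  2.2] Ft [-2.2 -3.3  6. ] M [ 0.03   1.29  -0.045] tau6 0.093 q6 1.0
```

>>> play_rows:
  deltas: "0 0 0 0 0.03;0 0 0 0 0.02;0 0 0 0 0;0 0 0 0 0"

```text
clock: 25.97
position: [546.0, -114.9, 39.4]
tool_rot: [2.077, 0.28, -2.081]
wrist_force: [-7.1, -1.6, 1.9]
gripper_width: 13.0
```

```bash
python3 -c "
from h import *
st()"
```

```text
t 25.9667 [ 546.  -114.9   39.4] az -74.66 w 13.0 F [-7.1 -1.6  1.9] Ft [-1.9 -0.4  7.3] M [0.029 1.122 0.564] tau6 0.693 q6 1.05
```

>>> play_rows:
  deltas: "0 0 0 0 0.02;0 0 0 0 0;0 0 0 0 0"

```text
clock: 26.22
position: [546.0, -115.0, 39.4]
tool_rot: [2.088, 0.261, -2.092]
wrist_force: [-6.6, -0.1, 1.9]
gripper_width: 13.4
```

```bash
python3 -c "
from h import *
st()
im=r.get_image('wrist');cv2.imwrite('pics/w15.png',cv2.resize(im[180:360,170:370],None,fx=3.5,fy=3.3,interpolation=2))"
```

```text
t 26.2167 [ 546.  -115.    39.4] az -75.8 w 13.4 F [-6.6 -0.1  1.9] Ft [-1.9 -1.5  6.5] M [-0.006  1.176  0.696] tau6 0.8 q6 1.07
```

View pics/w15.png

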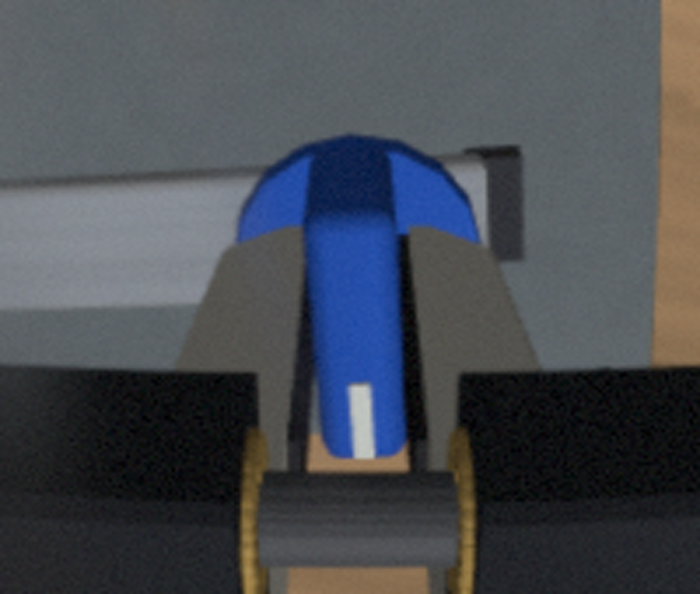

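>>> play_rows:
  deltas: "0 0 0 0.0006 -0.08;0 -0.0001 0 0 -0.1;0 -0.0001 0 0 -0.1;0 -0.0001 0 0 -0.1;0 0 0 0 -0.1;0 -0.0001 0 0 -0.1;0 -0.0001 0 0 -0.1;0 -0.0001 0 0 -0.1"

```text
clock: 26.93
position: [546.2, -115.4, 40.1]
tool_rot: [1.594, 0.904, -1.594]
wrist_force: [3.5, -3.7, -4.3]
gripper_width: 12.9
```

```bash
python3 -c "
from h import *
st()"
```

```text
t 26.9333 [ 546.2 -115.4   40.1] az -30.87 w 12.9 F [ 3.5 -3.7 -4.3] Ft [4.3 4.9 1.4] M [-0.7   -0.375 -0.024] tau6 3.114 q6 0.29
```

>>> play_rows:
  deltas: "0 -0.0001 0 0 -0.1;0 0 0 0 -0.1;0 -0.0001 0 0 -0.1;0 -0.0001 0 0 -0.1;0 0 0 0 -0.1;0 -0.0001 0 0 -0.1;0 0 0 0 -0.1;0 -0.0001 0 0 -0.1"

```text
clock: 27.6
position: [546.9, -115.6, 40.7]
tool_rot: [1.015, 1.32, -1.014]
wrist_force: [7.9, -4.0, -6.4]
gripper_width: 12.7
```

>>> play_rows:
  deltas: "0 0 0 0 -0.04;0 0 0 0 0;0 0 0 0 0;0 0 0 0 0;0 0 0 0 0"

```text
clock: 28.02
position: [546.9, -115.6, 40.8]
tool_rot: [0.988, 1.333, -0.988]
wrist_force: [8.1, -4.3, -6.7]
gripper_width: 12.8
```

Run:
```python
from h import *
st()
for n in('wrist','side','top'):
    im=r.get_image(n); M=cam(n)
    if n=='wrist':
        for P,c in((circ(546,-115.2,35,21),(0,255,255)),): cv2.polylines(im,[(proj(n,P,M)*8).round().astype(np.int32)],True,c,1,shift=3)
    cv2.imwrite(f'pics/{n}16.png',im)
```

```text
t 28.0167 [ 546.9 -115.6   40.8] az 16.98 w 12.8 F [ 8.1 -4.3 -6.7] Ft [6.7 6.4 6.5] M [-0.77  -1.379  0.036] tau6 0.055 q6 -0.55
```

View pics/wrist16.png

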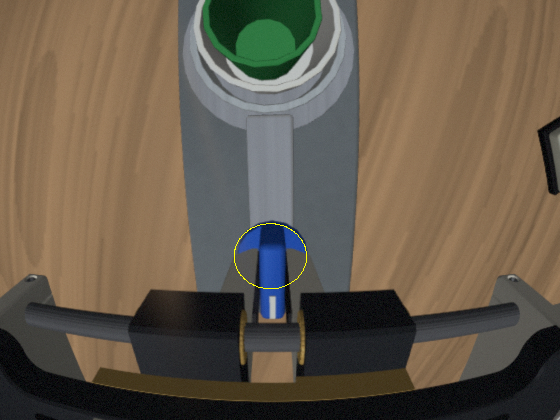

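View pics/side16.png

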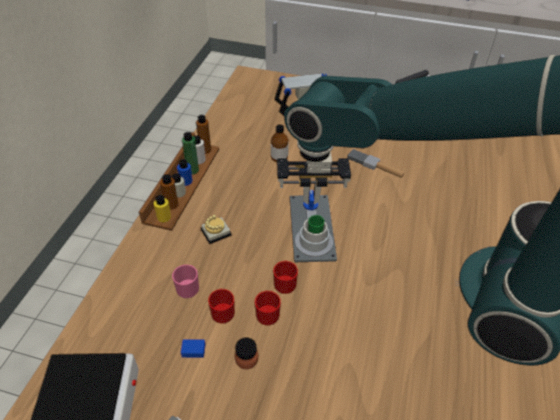

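View pics/top16.png

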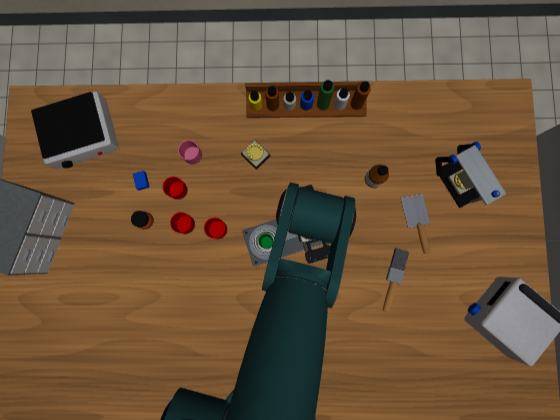

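>>> play_rows:
  deltas: "0 0.0003 0.0005 0.0005 -0.01;0 0 0 0 0;0 0 0 0 0;0 0 0 0 0;0 0 0 0 0;0 0 0 0 0"

```text
clock: 28.67
position: [547.0, -115.6, 40.7]
tool_rot: [0.982, 1.337, -0.982]
wrist_force: [2.2, -3.3, 1.2]
gripper_width: 12.8
```

Run:
```python
from h import *
st()
print(r.sign_off())
```

```text
t 28.6667 [ 547.  -115.6   40.7] az 17.43 w 12.8 F [ 2.2 -3.3  1.2] Ft [-1.2  1.1  3.8] M [-0.622 -0.582  0.016] tau6 0.025 q6 -0.56
the job is handed in; nothing more can be done
None
```

The job was handed in at 28.7 s, with the gripper still holding the thumbscrew (12.8 mm opening, wrist force about 4 N).

- **Adapter:** I stood the white adapter in the holder and felt it touch the floor. Afterwards its rim matched the home height in the wrist and side pictures.
- **Pot:** I stood the green pot in the adapter, and it also touched down within about 1 mm of the expected height. The last pictures show it upright inside the adapter.
- **Thumbscrew:** I turned it clockwise until it seated. The wrist moment jumped from about 0 to 0.7 N m and the wing began to twist slightly in the pads. I then backed it off. The gripper ended at 17.4°, about a quarter turn from my estimated seat at -72° to -73°. The wing lay along the plate axis, as a quarter turn from seat should leave it.
- **Other things on the bench:** none showed any visible shift in the last top and side pictures.

**Checks that disagreed:**
- The exact seat angle is only known to about 2°.
- The network's readings of the thumbscrew position were 3–5 mm off, so I used my own image fits.
- Fits of the holder in the top and side pictures were 3–6 mm off the wrist view, which I trusted. It matched by overlay and touch.

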